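# Clear the draw-rod gauge, pull the sprung rod to the index and hold it

### The arm

A 7-joint arm with a two-finger parallel gripper is mounted at the origin on the work surface; the furniture and walls round the work are solid. World frame = base frame: x ahead of the robot, y to its left, z up, the work surface at z = 0. Lengths are in m, angles in rad, forces in N, time in s.
With the tool pointing down it reaches from about 0.4 to 0.85 m from the base axis. Payload 10.4 kg.
Tool frame: the origin (TCP) lies midway between the tips of the shut fingers; the grasp point (between the pads) lies 19 mm behind it; z points along the fingers, y is the line along which they close (so a half turn about z gives the same grasp; the last joint's range is limited). The gripper opens to 87 mm and grips with 3 to 60 N. Pads are 19 mm wide; open, the fingers measure 117 mm over their backs; the gripper's body (75 mm by 190 mm) begins 51 mm behind the grasp point.
Start: joints at [1.12, 0.332, -0.065, 1.46, 0.022, 1.35, -0.088], TCP at [0.259, -0.569, 0.223] pointing down, gripper open.
Joint ranges: [-2.6, 2.6], [-0.5, 2.12], [-1.47, 1.34], [0.16, 2.42], [-1.27, 4.41], [0.06, 2.06], [-2.6, 2.6]. Speed limits (rad/s): [2.22, 2.22, 2.79, 2.79, 3.14, 3.14, 3.14].

### API

Orientations are given as a unit quaternion [x, y, z, w].
In Python, from bench import sensors, eyes, order gives the robot as it stands.
- The arm moves only by the tool arm_command, never from a script. Its argument "steps" is a list of rows, each an object with "rot": the turn, a rotation vector about the world's x, y, z in degrees, a list of three; "slide": the shift along the world's x, y, z in m, a list of three; "grip": the opening, from 0 (shut) to 1 (fully open). A call has exactly 8 rows; each row shifts and turns the commanded pose from where the row before left it; what a row does not reach is not made up. A row lasts 1/8 s, in which the tool goes at most 62.5 mm and 10.7 degrees, less where a joint would pass 70% of its speed; a pose out of reach is approached as far as the arm can. A call with a gripper value outside its range is refused whole. The fingers move at their own pace and stop on an object; "newtons" is the grip in N (left out, the last holds). Time passes only in rows, so rows that do not move let the fingers close, or fill a call up. It gives the time, the measured TCP pose, the force, the opening and the grip force at its end, in the units of the state.
- sensors.read_state(): the state, without advancing time (a new reading comes with each control period).
- eyes.camera(name): name is "side" or "top" or "wrist"; returns a dict with "pixels" (400x640x3 uint8, red, green, blue), "intrinsics" (3x3 intrinsics, pixels), "k1" (the pictures are not rectified: a ray, as slopes to the right and down, at radius r is drawn at 1 + k1 r^2 times it, then the intrinsics apply), "pose" (4x4, takes a point from camera to world coordinates). Camera axes: x right, y down, z forward; pixel columns grow to the right and rows downward; lengths in m; the calibration is good to about 2 mm. A picture is of the moment at which its call begins. There is no depth.
- order.close_job(): hands the job in; it is judged then, once.
Trained networks look in a picture, given as the dict that the camera call returned (one of the last four; its "shot" number tells which), for a name from the list of things; names that differ only in an ending like _2 or _b are one class to them, and where a whole thing is asked for, a point or a joint stands for the part that bears it (a point fixed in the world has none). Each returns a list of dicts, best first, with "conf" (0 to 1); they miss things now and then, are a little off and sometimes report something else, mostly with a low value. They report only what shows in the picture. A call takes as long as a camera call. They do not tell look-alikes from the thing itself.
- eyes.look_for(name, picture): "bbox" ([left, top, right, bottom] in pixels, round what is visible of it).
The state is a dict: "time": time; "joint_positions": joint angles; "joint_vel": joint speeds; "joint_torque": joint torques, N m; "ee_pos": TCP position; "eef_rot": TCP orientation; "ft_force": force on the tool from outside, world axes, zero at the start; "torque": the same for the moment, N m; "width": finger opening in m; "grip_force": force on a finger pad.
Only numpy, scipy, OpenCV 4.12 (cv2) and the standard library are available. Lean on these libraries where they do the work, as an engineer would, in place of code of your own. Each camera call takes 0.05 s, during which the arm holds its last target. There are 200 camera calls.

### The job

Lift the small pail by its arched handle off the rest pad of the draw-rod gauge and stand it upright in the middle of the plywood board beside the gauge. Then take the rod's T-handle and pull the sprung telescoping rod out until its pointer is level with the line on the index block, and finish still holding it there with the gripper (do not let go; it springs back). Keep the pail upright, do not drop it, do not pull the rod before the pail stands on the board, and leave the other things where they are.

Things in the scene. Friction and masses are not known exactly. Their poses are not given: they have to be found in the camera images.
- gauge: Draw-rod gauge, fixed: grey base plate 211x114x10 mm (x -61 to 150, y -57 to 57 mm), steel tube 25 mm across at its far end (axis 55 mm up, mouth at x = 71), round rest pad 80 mm across, top 15 mm up, centre at x = -5. Origin on the bench; x runs from pad to tube, z up. The rod pulls out along -x over the pad, where the pail stands in its way.
- rod (a joint): Draw of the telescoping rod in m: 0 fully in (start), at most 0.085. A spring pulls it back with about 4 N at 0 and 0.13 N more for every mm; it returns when released.
- handle (a point): Centre of the rod's black T-handle, 100 mm above the bench: a bar 14 mm thick along the gauge's x, 60 mm long along its y, 24 mm high, on a 16 mm wide post on the rod's end. Axes as the gauge's; 55 mm along x from the gauge's origin when the rod is in. Pinch it from above, fingers before and behind.
- pointer (a point): Tip of the thin steel pointer that sticks out from the foot of the T-handle toward the gauge's -y side, 45 mm above the bench, in line (same gauge x) with the T-handle's centre. Moves with the rod.
- index_line (a point): Middle of the white raised line (3 mm wide, across the rail) on the small dark index block (16x15 mm) clamped on the scale rail along the gauge's -y side; 37 mm above the bench. Axes as the gauge's. The block's place along the rail varies: the line is 35 to 65 mm from the pointer at the start.
- pail_center (a point): Open bare-metal pail, 0.2 to 0.45 kg, 64 mm across at the base, 72 at the rim, 80 high; this point is on its axis, 40 mm above its underside, z up. A fixed arched handle of 10 mm round bar spans it along the pail's y: the level top of the arch is 52 mm long, its centre line 90 mm above this point; the arch is 85 mm wide in all. Starts on the gauge's pad.
- pail: The same pail, origin at the centre of its underside.
- board_top (a point): Centre of the top face of a plain plywood board 130x130x12 mm, fixed on the bench to the left or the right of the gauge; axes along its edges, z up.
- board: The same board, origin at the centre of its underside.
- tin: Bystander, leave alone: brass-lacquered round tin, 66 mm across, 56 high, on the bench to the left of the board and gauge; origin at the centre of its underside.
- pliers: Bystander, leave alone: pliers 179 mm long lying on the bench in front, to the right; origin at the centre of its underside.
Things that resemble listed ones, but are neither listed nor needed, are in the scene too. There is more than one size of the pail; the job needs the smaller.

How it is judged:
By the outcome, as a careful person would: the job done as asked, in the order asked, and still so for the second after the job is handed in, while the arm keeps its last pose, push and grip.
It also fails if it takes over 53 s, if anything falls off the work surface, if the arm or the gripper's body presses on something with over 40 N, if the wrist force passes 120 N, or if a joint passes its speed limit or range.

## Working session

There is one attempt and no reset: what is moved stays moved. The work goes in short steps, Python scripts to look and compute and a tool call to move; the robot and the scene stay as the last step left them, time stands still between calls to the robot, and variables do not carry over. Pictures are saved under pics/ and viewed, at most 10 in all, crops included, and the job is handed in when it is done.

Besides the shell and the picture viewer there is one more tool, called after "Request:" as name(argument=value, ...) on one line, values as JSON. arm_command: Moves the arm, as the interface text tells. Its arguments: {"type":"object","properties":{"steps":{"type":"array","items":{"type":"object","properties":{"rot":{"type":"array","items":{"type":"number"}},"slide":{"type":"array","items":{"type":"number"}},"grip":{"type":"number"}}}},"newtons":{"type":"number"}},"required":["steps"]}

```bash
mkdir -p pics; cat > h.py <<'E'
import numpy as np, cv2
from bench import sensors, eyes, order
def ray(c,u,v):
    K=np.array(c["intrinsics"]);x=(u-K[0,2])/K[0,0];y=(v-K[1,2])/K[1,1]
    a,b=x,y
    for _ in range(30):
        s=1+c["k1"]*(a*a+b*b);a,b=x/s,y/s
    P=np.array(c["pose"]);return P[:3,3],P[:3,:3]@np.array([a,b,1.])
def at(c,u,v,z):
    o,d=ray(c,u,v);return o+d*(z-o[2])/d[2]
def proj(c,p):
    P=np.array(c["pose"]);q=P[:3,:3].T@(np.array(p)-P[:3,3]);a,b=q[:2]/q[2]
    s=1+c["k1"]*(a*a+b*b);K=np.array(c["intrinsics"]);return np.array([K[0,0]*a*s+K[0,2],K[1,1]*b*s+K[1,2]])
def save(c,n,crop=None,f=1):
    im=np.array(c["pixels"])[:,:,::-1]
    if crop: l,t,r,b=crop; im=im[t:b,l:r]
    cv2.imwrite(f"pics/{n}.png",cv2.resize(im,None,fx=f,fy=f,interpolation=cv2.INTER_CUBIC))
E
python3 - <<'E'
from h import *
np.set_printoptions(precision=3,suppress=True)
ims=[]
for n in ["top","side"]:
    c=eyes.camera(n);save(c,n+"0");print(n,np.array(c["pose"]),c["k1"],c["intrinsics"])
    for t in ["gauge","handle","pointer","index_line","pail","board","tin","pliers"]:
        print(t,[(np.round(d["bbox"]).astype(int).tolist(),round(d["conf"],2)) for d in eyes.look_for(t,c)][:4])
s=sensors.read_state();print(s["time"],s["eef_rot"],s["ee_pos"],s["width"])
E
```

```text
top [[ 0.005 -0.995  0.097  0.192]
 [-1.    -0.007 -0.02   0.022]
 [ 0.02  -0.097 -0.995  1.515]
 [ 0.     0.     0.     1.   ]] -0.10951059250545313 [[466.61    0.    320.728]
 [  0.    466.61  195.3  ]
 [  0.      0.      1.   ]]
gauge [([321, 121, 359, 190], 0.96), ([373, 149, 413, 194], 0.72)]
handle [([330, 144, 354, 155], 0.31)]
pointer []
index_line []
pail [([328, 160, 351, 181], 0.97), ([194, 234, 238, 266], 0.59)]
board [([370, 151, 418, 194], 0.94), ([276, 175, 295, 196], 0.58)]
tin [([275, 174, 296, 195], 0.92), ([324, 122, 358, 190], 0.38)]
pliers [([378, 206, 429, 227], 0.73), ([328, 157, 353, 181], 0.37)]
side [[-0.907 -0.2    0.371 -0.008]
 [-0.421  0.435 -0.796  0.704]
 [-0.002 -0.878 -0.479  0.499]
 [ 0.     0.     0.     1.   ]] -0.06051591278009793 [[377.017   0.    315.841]
 [  0.    377.017 198.288]
 [  0.      0.      1.   ]]
gauge [([238, 159, 319, 221], 0.75), ([264, 160, 279, 188], 0.59), ([351, 168, 372, 196], 0.22)]
handle [([265, 158, 280, 190], 0.75)]
pointer [([264, 159, 281, 186], 0.54)]
index_line []
pail [([278, 151, 305, 204], 0.71), ([286, 229, 355, 362], 0.58)]
board [([306, 168, 345, 192], 0.87)]
tin [([256, 216, 290, 247], 0.78), ([238, 160, 321, 221], 0.36)]
pliers [([354, 170, 370, 196], 0.55)]
0.9 [0.977 0.212 0.    0.   ] [ 0.259 -0.569  0.223] 0.08708018401961776
```

View pics/top0.png

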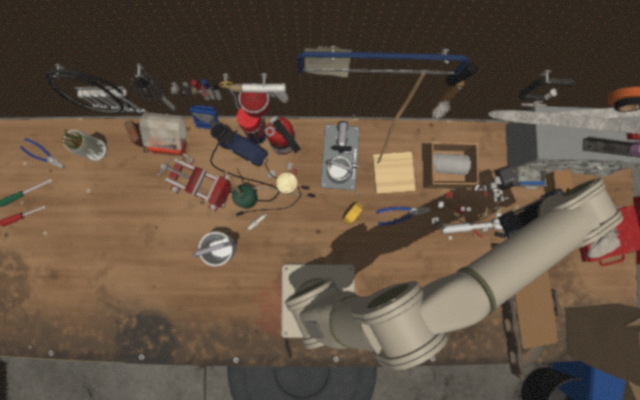

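View pics/side0.png

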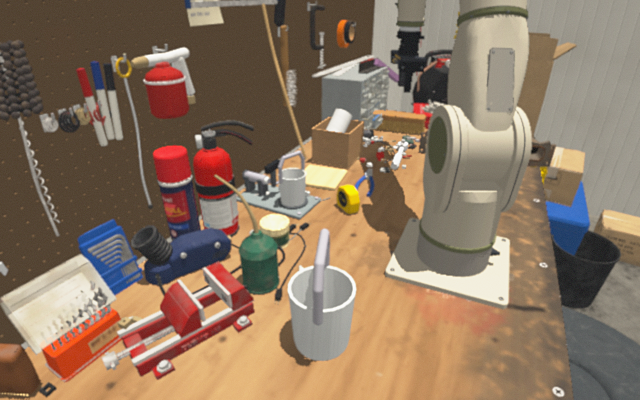

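The top view shows two pails: the one on the gauge's pad at about (339,168), and a bigger one at (216,248) on the open bench. The pail on the gauge pad is the smaller and fits the description. The plywood board is at (394,172). I'll confirm with an enlarged crop.

```bash
python3 - <<'E'
from h import *
np.set_printoptions(precision=3,suppress=True)
c=eyes.camera("top");save(c,"top1",(310,112,430,204),6)
print("board",at(c,394,172,.012)); 
for p in [(321,187),(358,187),(324,125),(358,125)]: print("plate",at(c,*p,.01))
print("handle",at(c,342,149.5,.11),"pail arch",at(c,340,166,.145))
w=eyes.camera("wrist");print(np.array(w["pose"]),w["intrinsics"],w["k1"])
E
```

```text
board [ 0.417 -0.247  0.012]
plate [ 0.366 -0.009  0.01 ]
plate [ 0.367 -0.129  0.01 ]
plate [ 0.572 -0.017  0.01 ]
plate [ 0.573 -0.13   0.01 ]
handle [ 0.47 -0.07  0.11] pail arch [ 0.413 -0.062  0.145]
[[ 0.415 -0.883 -0.22   0.321]
 [-0.91  -0.403 -0.099 -0.541]
 [-0.001  0.241 -0.97   0.385]
 [ 0.     0.     0.     1.   ]] [[359.714   0.    315.669]
 [  0.    359.714 199.705]
 [  0.      0.      1.   ]] -0.07325050481705213
```

View pics/top1.png

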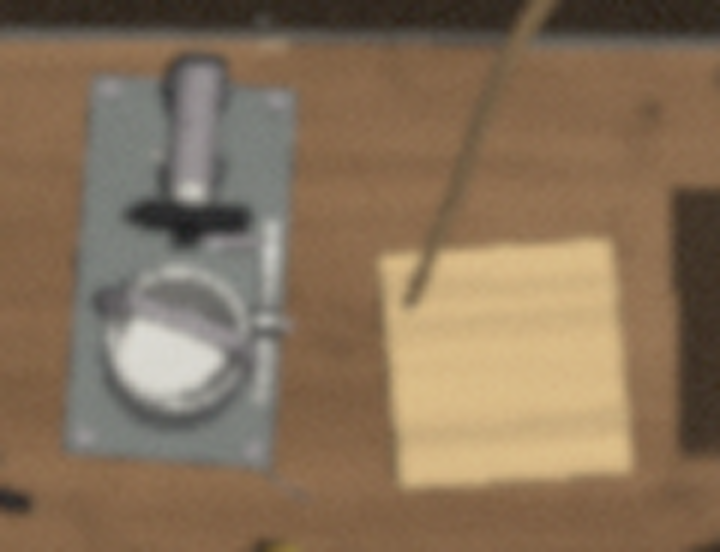

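The crop confirms it: the pail with the white rim sits on the gauge pad, with its arch running from crop (100,298) to (240,345). The T-handle is at (188,216) and the pointer at about (240,240). The board's corners are (378,255), (612,238), (632,470) and (400,490). A thin stick ends over the board at (410,300), so I'll check how high it is.

```bash
python3 - <<'E'
from h import *
np.set_printoptions(precision=3,suppress=True)
c=eyes.camera("top");s=eyes.camera("side")
f=lambda u,v,z:at(c,310+u/6,112+v/6,z)
P=[f(95,75,.01),f(297,90,.01),f(270,468,.01),f(65,452,.01)]
B=[f(378,255,.012),f(612,238,.012),f(632,470,.012),f(400,490,.012)]
d=(P[0]+P[1]-P[2]-P[3])/2;print("gauge mid",sum(P)/4,"len",np.linalg.norm(d),"yaw",np.degrees(np.arctan2(d[1],d[0])))
d=(B[0]+B[1]-B[2]-B[3])/2;print("board",sum(B)/4,np.linalg.norm(d),np.degrees(np.arctan2(d[1],d[0])))
a,b=f(105,300,.12),f(240,345,.12);print("arch",a,b,np.linalg.norm(a-b),np.degrees(np.arctan2(*-(b-a)[:2]*[-1,1]) ))
print("arch mid z.145",f(172,322,.145),"handle",f(188,216,.112))
# stick: 2 top pixels -> plane; intersect with side line
tips=[]
for h in [0,.1,.2,.3,.4,.6]:
    q=f(410,300,h); q2=f(545,0,h); print(h,q,proj(s,q),"up",q2,proj(s,q2))
save(s,"side1",(220,0,380,230),2.6)
E
```

```text
gauge mid [ 0.465 -0.071  0.01 ] len 0.20972448718752273 yaw -4.249053888404263
board [ 0.415 -0.248  0.012] 0.12897825199817392 4.450372973284594
arch [ 0.429 -0.026  0.12 ] [ 0.407 -0.094  0.12 ] 0.07178797755329329 -18.15607250404006
arch mid z.145 [ 0.414 -0.058  0.145] handle [ 0.474 -0.068  0.112]
0 [ 0.451 -0.198  0.   ] [303.838 182.601] up [ 0.622 -0.275 -0.   ] [268.292 163.722]
0.1 [ 0.434 -0.183  0.1  ] [306.37  153.938] up [ 0.594 -0.256  0.1  ] [270.865 138.105]
0.2 [ 0.417 -0.169  0.2  ] [309.238 121.599] up [ 0.565 -0.236  0.2  ] [273.806 109.17 ]
0.3 [ 0.4   -0.154  0.3  ] [312.504  84.939] up [ 0.537 -0.217  0.3  ] [277.193  76.308]
0.4 [ 0.383 -0.14   0.4  ] [316.243  43.199] up [ 0.509 -0.197  0.4  ] [281.123  38.786]
0.6 [ 0.349 -0.111  0.6  ] [325.501 -59.034] up [ 0.452 -0.158  0.6  ] [291.137 -53.82 ]
```

View pics/side1.png

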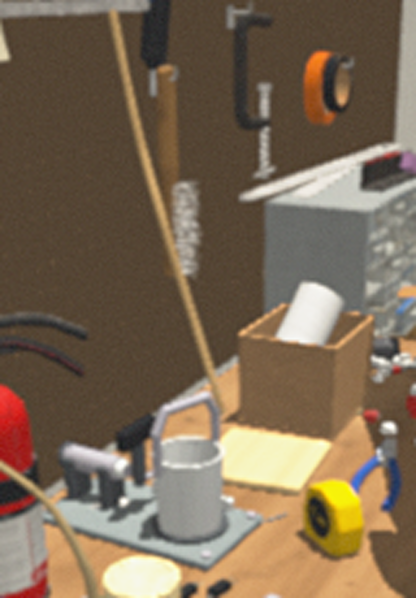

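The stick's free tip works out at about (0.44,-0.19,0.08), over the board corner nearest the gauge, and it rises to about (0.53,-0.21,0.33). I'll carry the pail round it on the robot's side. First I'll move the wrist camera above the gauge.

Request:
arm_command(steps=[{"slide":[0.004,0.03,0.008],"rot":[0,0,3],"grip":1},{"slide":[0.004,0.03,0.008],"rot":[0,0,3],"grip":1},{"slide":[0.004,0.03,0.008],"rot":[0,0,3],"grip":1},{"slide":[0.004,0.03,0.008],"rot":[0,0,3],"grip":1},{"slide":[0.004,0.03,0.008],"rot":[0,0,3],"grip":1},{"slide":[0.004,0.03,0.008],"rot":[0,0,3],"grip":1},{"slide":[0.004,0.03,0.008],"rot":[0,0,3],"grip":1},{"slide":[0.004,0.03,0.008],"rot":[0,0,3],"grip":1}])

```text
time: 2.1
ee_pos: [0.2914, -0.3277, 0.287]
eef_rot: [0.911, 0.412, 0.0, 0.0]
ft_force: [-0.2, 0.1, 0.3]
width: 0.0868
grip_force: 0.0
```

Request:
arm_command(steps=[{"slide":[0.012,0.03,0],"rot":[0,0,3],"grip":1},{"slide":[0.012,0.03,0],"rot":[0,0,3],"grip":1},{"slide":[0.012,0.03,0],"rot":[0,0,3],"grip":1},{"slide":[0.012,0.03,0],"rot":[0,0,3],"grip":1},{"slide":[0.012,0.03,0],"rot":[0,0,3],"grip":1},{"slide":[0.012,0.03,0],"rot":[0,0,3],"grip":1},{"slide":[0.012,0.03,0],"rot":[0,0,3],"grip":1},{"slide":[0.012,0.02,0],"rot":[0,0,3],"grip":1}])

```text
time: 3.1
ee_pos: [0.388, -0.0965, 0.2866]
eef_rot: [0.805, 0.593, -0.0, 0.0]
ft_force: [-0.4, 0.7, 1.1]
width: 0.0868
grip_force: 0.0
```

```bash
python3 - <<'E'
from h import *
np.set_printoptions(precision=3,suppress=True)
c=eyes.camera("wrist");save(c,"w1",None,1.25)
np.savez("w1",**{k:c[k] for k in("pose","intrinsics","k1")})
for t in ["handle","pointer","index_line","pail","board"]:
    print(t,[(np.round(d["bbox"]).astype(int).tolist(),round(d["conf"],2)) for d in eyes.look_for(t,c)][:3])
s=sensors.read_state();print(s["time"],s["eef_rot"],s["ee_pos"],np.array(c["pose"]))
E
```

```text
handle [([384, 95, 408, 166], 0.78)]
pointer [([381, 95, 412, 162], 0.69)]
index_line [([382, 94, 410, 163], 0.62), ([350, 161, 365, 185], 0.49)]
pail [([294, 94, 370, 189], 0.94)]
board [([308, 206, 418, 316], 0.56)]
3.4 [ 0.807  0.591 -0.    -0.   ] [ 0.387 -0.099  0.286] [[ 0.955 -0.286 -0.072  0.409]
 [-0.295 -0.927 -0.23  -0.034]
 [-0.001  0.241 -0.971  0.449]
 [ 0.     0.     0.     1.   ]]
```

View pics/w1.png

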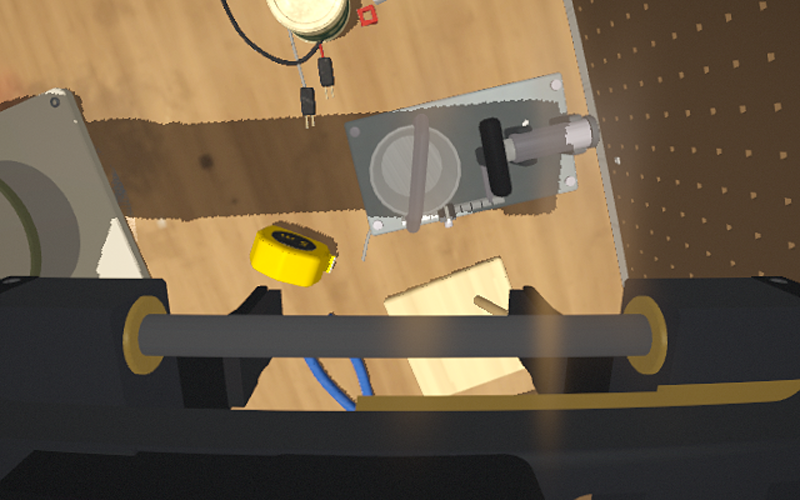

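The wrist view (scaled 1.25) shows the arch from (422,118) to (413,228), the T-handle at (495,157), the index block at about (448,212) and the stick tip at (478,300) over the board. I'll enlarge it for precise pixels.

```bash
python3 - <<'E'
from h import *
np.set_printoptions(precision=4,suppress=True)
c=dict(np.load("w1.npz"))
im=cv2.imread("pics/w1.png")[80:320,340:540];cv2.imwrite("pics/w1c.png",cv2.resize(im,None,fx=2.5,fy=2.5,interpolation=cv2.INTER_CUBIC))
g=lambda u,v,z:at(c,u/1.25,v/1.25,z)
a,b=g(422,118,.12),g(413,228,.12);print("arch ends",a,b,np.linalg.norm(a-b),"mid .145",g(418,170,.145))
print("handle",g(495,157,.112))
cc=eyes.camera("top");o1,d1=ray(c,478/1.25,300/1.25);o2,d2=ray(cc,310+410/6,112+300/6)
t=np.linalg.lstsq(np.stack([d1,-d2],1),o2-o1,rcond=None)[0];print("stick tip",o1+d1*t[0],o2+d2*t[1])
E
```

```text
arch ends [ 0.4316 -0.0258  0.12  ] [ 0.4028 -0.1     0.12  ] 0.0795602523769293 mid .145 [ 0.4178 -0.0581  0.145 ]
handle [ 0.476  -0.0682  0.112 ]
stick tip [ 0.4381 -0.1863  0.0794] [ 0.4377 -0.1862  0.0793]
```

View pics/w1c.png

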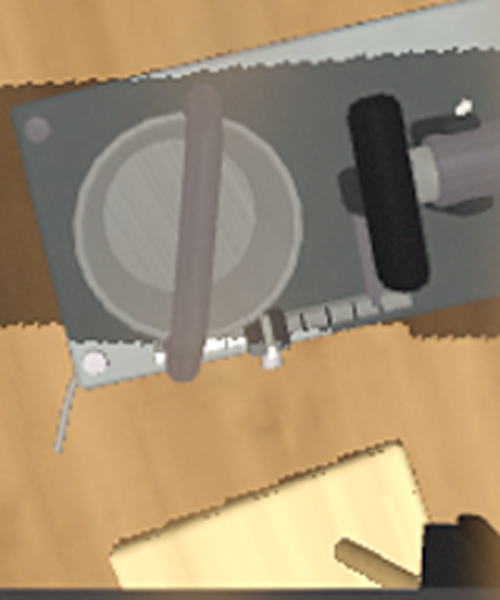

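```bash
python3 - <<'E'
from h import *
np.set_printoptions(precision=4,suppress=True)
c=dict(np.load("w1.npz"))
g=lambda u,v,z:at(c,(u/2.5+340)/1.25,(v/2.5+80)/1.25,z)
r=[g(*p,.095) for p in [(75,225),(302,222),(188,112),(188,338)]];print(np.array(r),"rim c",sum(r)/4)
print("arch mid",g(193,234,.145),"ends", g(203,92,.13),g(183,375,.13))
R=lambda p:np.array([[np.cos(-.074),np.sin(-.074)],[-np.sin(-.074),np.cos(-.074)]])@p[:2]
p=g(375,302,.045);i=g(267,330,.037);h=g(390,193,.112);print("ptr",p,"idx",i,"handle",h,"along gauge x:",R(p),R(i),R(h))
E
```

```text
[[ 0.3835 -0.051   0.095 ]
 [ 0.4514 -0.0709  0.095 ]
 [ 0.427  -0.0285  0.095 ]
 [ 0.407  -0.0956  0.095 ]] rim c [ 0.4172 -0.0615  0.095 ]
arch mid [ 0.4166 -0.0602  0.145 ] ends [ 0.4307 -0.0252  0.13  ] [ 0.4027 -0.0994  0.13  ]
ptr [ 0.4752 -0.1115  0.045 ] idx [ 0.4355 -0.1114  0.037 ] handle [ 0.4767 -0.0685  0.112 ] along gauge x: [ 0.4822 -0.0761] [ 0.4425 -0.0789] [ 0.4805 -0.0331]
```

Request:
arm_command(steps=[{"slide":[0.01,0.013,-0.01],"rot":[0,0,-1.5],"grip":1},{"slide":[0.01,0.013,-0.02],"rot":[0,0,-1],"grip":1},{"slide":[0.01,0.012,-0.02],"rot":[0,0,-1],"grip":1},{"slide":[0,0,-0.025],"grip":1},{"slide":[0,0,-0.025],"grip":1},{"slide":[0,0,-0.025],"grip":1},{"slide":[0,0,-0.02],"grip":1},{"slide":[0,0,-0.014],"grip":1}])

```text
schema error: expected keys rot, slide, grip
```

```bash
python3 - <<'E'
from h import *
np.set_printoptions(precision=4,suppress=True)
c=eyes.camera("wrist");save(c,"w2",None,1)
s=sensors.read_state();print(s["time"],s["ee_pos"],s["ft_force"])
for z in (.145,): print(proj(c,[.417,-.061,z]), proj(c,s["ee_pos"]))
E
```

```text
3.5 [ 0.3871 -0.0995  0.2865] [0.1797 0.0566 0.1915]
[334.2737 135.8147] [312.4066 251.2658]
```

View pics/w2.png

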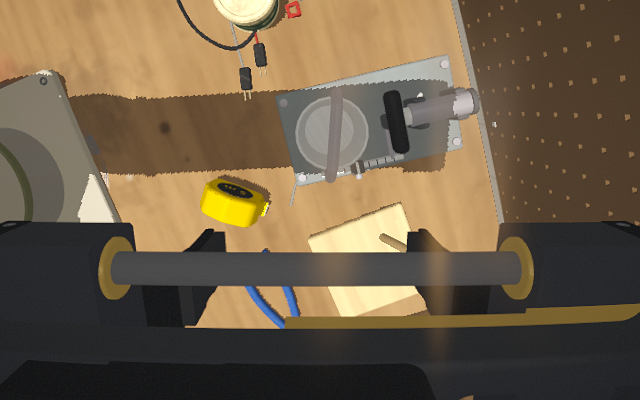

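The move was refused because every row needs all three keys, so this picture is the same as the last one: arch at (335,135), arm not moved. I'll send it again.

Request:
arm_command(steps=[{"slide":[0.01,0.013,-0.01],"rot":[0,0,-1.5],"grip":1},{"slide":[0.01,0.013,-0.02],"rot":[0,0,-1],"grip":1},{"slide":[0.01,0.012,-0.02],"rot":[0,0,-1],"grip":1},{"slide":[0,0,-0.025],"rot":[0,0,0],"grip":1},{"slide":[0,0,-0.025],"rot":[0,0,0],"grip":1},{"slide":[0,0,-0.025],"rot":[0,0,0],"grip":1},{"slide":[0,0,-0.02],"rot":[0,0,0],"grip":1},{"slide":[0,0,-0.014],"rot":[0,0,0],"grip":1}])

```text
time: 4.5
ee_pos: [0.417, -0.0612, 0.1267]
eef_rot: [0.824, 0.566, -0.0, -0.0]
ft_force: [-1.1, -1.6, 0.3]
width: 0.087
grip_force: 0.0
```

```bash
python3 - <<'E'
from h import *
np.set_printoptions(precision=4,suppress=True)
c=eyes.camera("wrist");save(c,"w3",None,1)
s=sensors.read_state();print(s["time"],s["ee_pos"],s["ft_force"])
print(proj(c,[.417,-.061,.145]), proj(c,s["ee_pos"]))
E
```

```text
4.55 [ 0.4163 -0.061   0.1254] [-1.7539 -0.2625 -2.2994]
[312.0305 267.0403] [311.0934 250.6895]
```

View pics/w3.png

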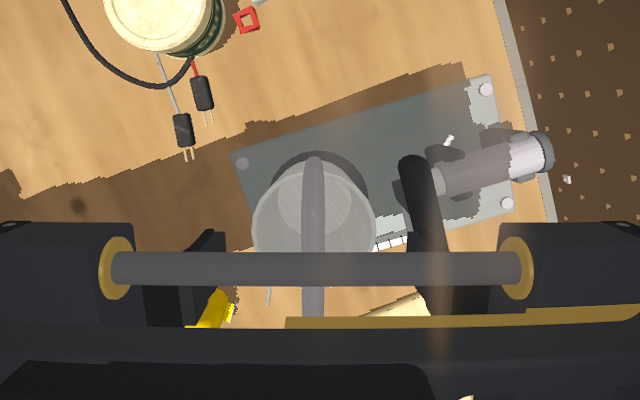

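The arch runs vertically at column 312, midway between the fingers and aligned with the tool, so I can close and lift slightly.

Request:
arm_command(newtons=40, steps=[{"slide":[0,0,0],"rot":[0,0,0],"grip":0},{"slide":[0,0,0],"rot":[0,0,0],"grip":0},{"slide":[0,0,0],"rot":[0,0,0],"grip":0},{"slide":[0,0,0],"rot":[0,0,0],"grip":0},{"slide":[0,0,0],"rot":[0,0,0],"grip":0},{"slide":[0,0,0],"rot":[0,0,0],"grip":0},{"slide":[0,0,0],"rot":[0,0,0],"grip":0},{"slide":[0,0,0],"rot":[0,0,0],"grip":0}])

```text
time: 5.55
ee_pos: [0.4173, -0.0607, 0.1276]
eef_rot: [0.824, 0.566, 0.0, 0.0]
ft_force: [-0.8, 0.4, 0.5]
width: 0.0147
grip_force: 0.0
```

Request:
arm_command(steps=[{"slide":[0,0,0.002],"rot":[0,0,0],"grip":0},{"slide":[0,0,0.004],"rot":[0,0,0],"grip":0},{"slide":[0,0,0.008],"rot":[0,0,0],"grip":0},{"slide":[0,0,0.012],"rot":[0,0,0],"grip":0},{"slide":[0,0,0.012],"rot":[0,0,0],"grip":0},{"slide":[0,0,0.012],"rot":[0,0,0],"grip":0},{"slide":[0,0,0.01],"rot":[0,0,0],"grip":0},{"slide":[0,0,0.005],"rot":[0,0,0],"grip":0}])

```text
time: 6.55
ee_pos: [0.4175, -0.0607, 0.1933]
eef_rot: [0.824, 0.566, 0.0, 0.0]
ft_force: [-0.3, -1.2, -3.2]
width: 0.0089
grip_force: 40.0
```

Request:
arm_command(steps=[{"slide":[-0.006,-0.004,0.004],"rot":[0,0,-2],"grip":0},{"slide":[-0.01,-0.008,0.004],"rot":[0,0,-2],"grip":0},{"slide":[-0.012,-0.01,0.004],"rot":[0,0,-2],"grip":0},{"slide":[-0.012,-0.012,0.004],"rot":[0,0,-2],"grip":0},{"slide":[-0.008,-0.013,0.004],"rot":[0,0,-2],"grip":0},{"slide":[-0.002,-0.014,0],"rot":[0,0,-2],"grip":0},{"slide":[0,-0.014,0],"rot":[0,0,-2],"grip":0},{"slide":[0,-0.014,0],"rot":[0,0,-1],"grip":0}])

```text
time: 7.55
ee_pos: [0.3674, -0.1507, 0.2124]
eef_rot: [0.891, 0.453, 0.0, -0.0]
ft_force: [-0.4, 0.4, -4.3]
width: 0.0085
grip_force: 40.0
```

Request:
arm_command(steps=[{"slide":[0,-0.014,0],"rot":[0,0,0],"grip":0},{"slide":[0,-0.014,0],"rot":[0,0,0],"grip":0},{"slide":[0,-0.014,0],"rot":[0,0,0],"grip":0},{"slide":[0.002,-0.014,0],"rot":[0,0,0],"grip":0},{"slide":[0.006,-0.014,0],"rot":[0,0,0],"grip":0},{"slide":[0.01,-0.014,0],"rot":[0,0,0],"grip":0},{"slide":[0.01,-0.01,0],"rot":[0,0,0],"grip":0},{"slide":[0.007,-0.005,0],"rot":[0,0,0],"grip":0}])

```text
time: 8.55
ee_pos: [0.403, -0.2492, 0.2124]
eef_rot: [0.891, 0.454, 0.0, -0.0]
ft_force: [0.6, -0.4, -2.5]
width: 0.0089
grip_force: 40.0
```

Request:
arm_command(steps=[{"slide":[0.006,0,-0.005],"rot":[0,0,0],"grip":0},{"slide":[0.006,0.001,-0.01],"rot":[0,0,0],"grip":0},{"slide":[0,0,-0.012],"rot":[0,0,0],"grip":0},{"slide":[0,0,-0.013],"rot":[0,0,0],"grip":0},{"slide":[0,0,-0.013],"rot":[0,0,0],"grip":0},{"slide":[0,0,-0.012],"rot":[0,0,0],"grip":0},{"slide":[0,0,-0.009],"rot":[0,0,0],"grip":0},{"slide":[0,0,-0.003],"rot":[0,0,0],"grip":0}])

```text
time: 9.55
ee_pos: [0.4141, -0.2476, 0.135]
eef_rot: [0.891, 0.454, -0.0, -0.0]
ft_force: [-0.8, 0.2, -2.6]
width: 0.0084
grip_force: 40.0
```

```bash
python3 - <<'E'
from h import *
np.set_printoptions(precision=4,suppress=True)
for n in ("side","wrist","top"):
    c=eyes.camera(n)
    if n=="side": save(c,"s4",(270,120,370,220),3); m=cv2.imread("pics/s4.png")
    if n=="wrist": save(c,"w4",(200,60,500,330),1.5); w=cv2.imread("pics/w4.png")
    for t in("pail","board"): print(n,t,[(np.round(d["bbox"],1).tolist(),round(d["conf"],2)) for d in eyes.look_for(t,c)][:2])
h=max(m.shape[0],w.shape[0]);p=lambda i:cv2.copyMakeBorder(i,0,h-i.shape[0],0,0,0)
cv2.imwrite("pics/m4.png",np.hstack([p(m),p(w)]));print(sensors.read_state()["ee_pos"])
E
```

```text
side pail [([287.7, 231.4, 354.0, 361.7], 0.95), ([311.3, 127.4, 335.4, 173.9], 0.81)]
side board [([293.5, 167.7, 344.5, 191.0], 0.86)]
wrist pail [([252.7, 160.2, 379.5, 316.7], 0.58)]
wrist board [([209.5, 93.2, 425.3, 221.0], 0.55)]
top pail [([194.8, 232.9, 237.5, 264.6], 0.92)]
top board [([373.2, 149.4, 400.7, 196.2], 0.96)]
[ 0.4145 -0.2478  0.1358]
```

View pics/m4.png

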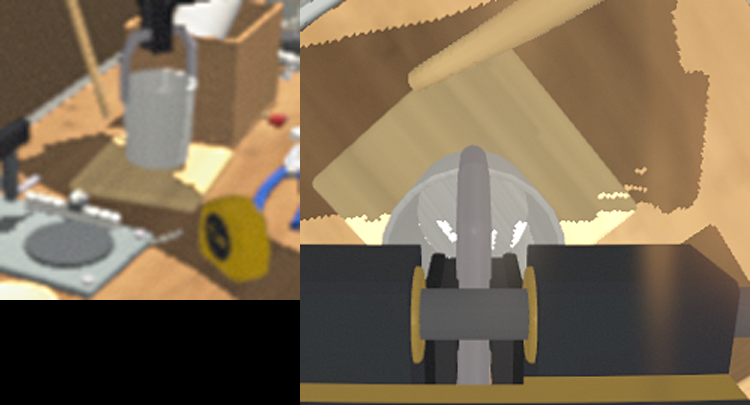

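The side part shows the pail hanging upright over the board at (160,120). The wrist part shows it centred and clear of the stick. I'll lower it gently.

Request:
arm_command(steps=[{"slide":[0,0,-0.002],"rot":[0,0,0],"grip":0},{"slide":[0,0,-0.002],"rot":[0,0,0],"grip":0},{"slide":[0,0,-0.0015],"rot":[0,0,0],"grip":0},{"slide":[0,0,-0.0015],"rot":[0,0,0],"grip":0},{"slide":[0,0,-0.001],"rot":[0,0,0],"grip":0},{"slide":[0,0,-0.001],"rot":[0,0,0],"grip":0},{"slide":[0,0,-0.0005],"rot":[0,0,0],"grip":0},{"slide":[0,0,0],"rot":[0,0,0],"grip":0}])

```text
time: 11.0
ee_pos: [0.4143, -0.2477, 0.1261]
eef_rot: [0.891, 0.454, 0.0, 0.0]
ft_force: [-0.2, 0.4, -3.3]
width: 0.0086
grip_force: 40.0
```

Request:
arm_command(steps=[{"slide":[0,0,-0.0005],"rot":[0,0,0],"grip":0},{"slide":[0,0,-0.0005],"rot":[0,0,0],"grip":0},{"slide":[0,0,-0.0005],"rot":[0,0,0],"grip":0},{"slide":[0,0,-0.0005],"rot":[0,0,0],"grip":0},{"slide":[0,0,0],"rot":[0,0,0],"grip":0},{"slide":[0,0,0],"rot":[0,0,0],"grip":0},{"slide":[0,0,0],"rot":[0,0,0],"grip":0},{"slide":[0,0,0],"rot":[0,0,0],"grip":0}])

```text
time: 12.0
ee_pos: [0.4151, -0.248, 0.1253]
eef_rot: [0.891, 0.454, 0.001, 0.001]
ft_force: [-2.7, 1.8, 8.2]
width: 0.0087
grip_force: 40.0
```

Request:
arm_command(steps=[{"slide":[0,0,0.0005],"rot":[0,0,0],"grip":0},{"slide":[0,0,0],"rot":[0,0,0],"grip":0.2},{"slide":[0,0,0],"rot":[0,0,0],"grip":0.4},{"slide":[0,0,0],"rot":[0,0,0],"grip":0.5},{"slide":[0,0,0],"rot":[0,0,0],"grip":0.5},{"slide":[0,0,0],"rot":[0,0,0],"grip":0.5},{"slide":[0,0,0],"rot":[0,0,0],"grip":0.5},{"slide":[0,0,0],"rot":[0,0,0],"grip":0.5}])

```text
time: 13.0
ee_pos: [0.4143, -0.2477, 0.1246]
eef_rot: [0.891, 0.454, 0.0, 0.0]
ft_force: [0.8, -0.1, 0.5]
width: 0.0435
grip_force: 0.0
```

Request:
arm_command(steps=[{"slide":[0,0,0.005],"rot":[0,0,0],"grip":0.5},{"slide":[0,0,0.01],"rot":[0,0,0],"grip":0.5},{"slide":[0,0,0.015],"rot":[0,0,0],"grip":0.5},{"slide":[-0.004,0.002,0.018],"rot":[0,0,0],"grip":0.5},{"slide":[-0.008,0.005,0.018],"rot":[0,0,0],"grip":0.5},{"slide":[-0.01,0.008,0.015],"rot":[0,0,0],"grip":0.5},{"slide":[-0.01,0.012,0.01],"rot":[0,0,1],"grip":0.5},{"slide":[-0.008,0.014,0.004],"rot":[0,0,3],"grip":0.6}])

```text
time: 14.0
ee_pos: [0.3742, -0.2065, 0.2214]
eef_rot: [0.874, 0.485, 0.0, 0.001]
ft_force: [0.1, 0.7, 1.2]
width: 0.0479
grip_force: 0.0
```

```bash
python3 - <<'E'
from h import *
np.set_printoptions(precision=4,suppress=True)
s=sensors.read_state();print(s["time"],s["ee_pos"],s["width"])
for n in ("side","wrist","top"):
    c=eyes.camera(n)
    for t in("pail","board"): print(n,t,[(np.round(d["bbox"],1).tolist(),round(d["conf"],2)) for d in eyes.look_for(t,c)][:2])
    if n!="wrist": print([np.round(proj(c,[.415+dx,-.248+dy,.012+z]),1) for dx,dy,z in ((0,0,0),(0,0,.08),(0,0,.135))])
E
```

```text
14.0 [ 0.3742 -0.2065  0.2214] 0.04793125176625359
side pail [([288.8, 230.4, 355.8, 360.4], 0.96)]
side board [([292.8, 165.2, 345.2, 190.9], 0.95)]
[array([321.8, 174.6]), array([322., 150.]), array([322.1, 132.1])]
wrist pail [([335.1, 160.6, 421.1, 250.2], 0.71)]
wrist board [([333.3, 0.0, 353.8, 37.0], 0.72)]
top pail [([196.3, 231.8, 236.1, 268.7], 0.68), ([376.1, 153.7, 391.1, 182.4], 0.31)]
top board [([373.1, 149.6, 390.1, 179.5], 0.52)]
[array([394.2, 172.5]), array([398.8, 168.7]), array([402.2, 165.9])]
```

Request:
arm_command(steps=[{"slide":[0,0.007,0.002],"rot":[0,0,3.5],"grip":0.8},{"slide":[0,0.007,0.002],"rot":[0,0,3.5],"grip":0.8},{"slide":[0,0.007,0.002],"rot":[0,0,3.5],"grip":0.8},{"slide":[0,0.007,0],"rot":[0,0,3.5],"grip":0.8},{"slide":[0,0.007,0],"rot":[0,0,3.5],"grip":0.8},{"slide":[0,0,0],"rot":[0,0,3.5],"grip":0.8},{"slide":[0,0,0],"rot":[0,0,3.5],"grip":0.8},{"slide":[0,0,0],"rot":[0,0,3.3],"grip":0.8}])

```text
time: 15.45
ee_pos: [0.3744, -0.1718, 0.2254]
eef_rot: [0.732, 0.681, 0.0, -0.0]
ft_force: [-0.3, -0.3, -0.2]
width: 0.0694
grip_force: 0.0
```

```bash
python3 - <<'E'
from h import *
np.set_printoptions(precision=4,suppress=True)
c=eyes.camera("wrist");s=sensors.read_state();print(s["time"],s["ee_pos"],s["eef_rot"])
np.savez("w5",**{k:c[k] for k in("pose","intrinsics","k1","pixels")})
p=proj(c,[.455,-.095,.05]);print(p,proj(c,[.475,-.1115,.045]),proj(c,[.4355,-.1114,.037]))
l,t=int(p[0])-75,max(int(p[1])-60,0);print(l,t)
save(c,"w5",(l,t,l+160,t+120),5)
E
```

```text
15.5 [ 0.3743 -0.1718  0.2254] [ 0.731   0.6824  0.     -0.0003]
[396.4148  92.7973] [416.9569 109.8852] [373.5759 112.4542]
321 32
```

View pics/w5.png

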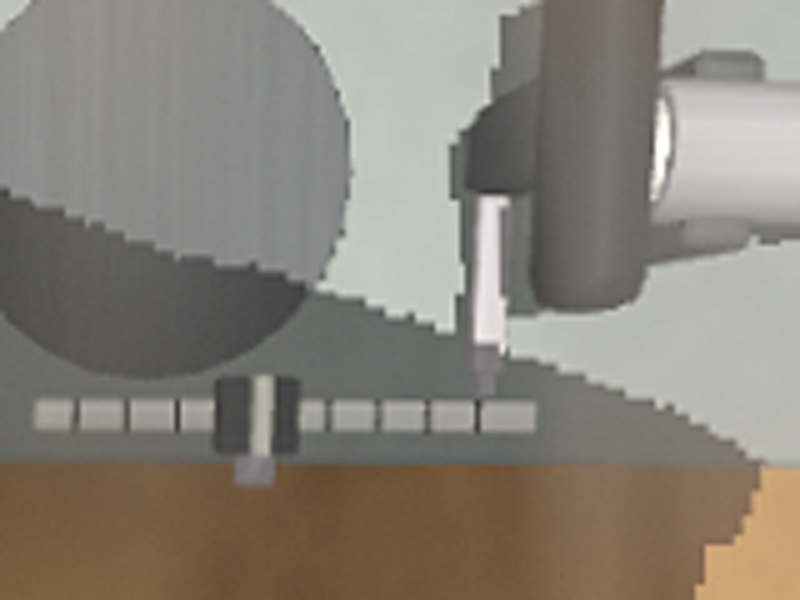

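Clear view: the pointer tip is at crop (485,390), the white index line at (262,414), and the T-bar is centred at column 598, parallel to the image axis. My picture budget is used up.

```bash
python3 - <<'E'
from h import *
np.set_printoptions(precision=4,suppress=True)
c=dict(np.load("w5.npz"));g=lambda u,v,z:at(c,321+u/5,32+v/5,z)
p=g(486,388,.045);i=g(262.5,414,.037);h=[g(598,150,.112),g(590,300,.112)];b=g(598,300,.112)
a=[g(262.5,380,.037),g(262,450,.037)];k=[g(36,415,.03),g(536,415,.03)]
print(p,i,h,"line dir",np.degrees(np.arctan2(a[0][0]-a[1][0],a[0][1]-a[1][1])),"rail yaw",np.degrees(np.arctan2(k[1][1]-k[0][1],k[1][0]-k[0][0])))
for y in (-.074,-.08):
    e=np.array([np.cos(y),np.sin(y)]);print("draw",(p-i)[:2]@e, "bar-ptr",(b-p)[:2]@e)
E
```

```text
[ 0.4762 -0.1113  0.045 ] [ 0.4353 -0.1136  0.037 ] [array([ 0.4748, -0.0769,  0.112 ]), array([ 0.4735, -0.0984,  0.112 ])] line dir 2.5935473365508637 rail yaw -3.714189683930403
draw 0.04055169375974467 bar-ptr -0.0024487297124881732
draw 0.04051920097989538 bar-ptr -0.0025247797197545108
```

Request:
arm_command(steps=[{"slide":[0,0.01,0],"rot":[0,0,0],"grip":0.5},{"slide":[0.003,0.014,-0.002],"rot":[0,0,0],"grip":0.5},{"slide":[0.008,0.016,-0.004],"rot":[0,0,0],"grip":0.5},{"slide":[0.012,0.016,-0.004],"rot":[0,0,0],"grip":0.5},{"slide":[0.016,0.016,-0.004],"rot":[0,0,0],"grip":0.5},{"slide":[0.016,0.014,-0.004],"rot":[0,0,0],"grip":0.5},{"slide":[0.016,0.012,-0.004],"rot":[0,0,0],"grip":0.5},{"slide":[0.014,0.005,-0.004],"rot":[0,0,0],"grip":0.5}])

```text
time: 16.5
ee_pos: [0.4599, -0.0667, 0.1995]
eef_rot: [0.732, 0.681, 0.0, -0.0]
ft_force: [-0.5, 0.4, 0.7]
width: 0.0435
grip_force: 0.0
```

Request:
arm_command(steps=[{"slide":[0.012,0,-0.004],"rot":[0,0,0],"grip":0.5},{"slide":[0.006,0,-0.01],"rot":[0,0,0],"grip":0.5},{"slide":[0,0,-0.02],"rot":[0,0,0],"grip":0.5},{"slide":[0,0,-0.02],"rot":[0,0,0],"grip":0.5},{"slide":[0,0,-0.015],"rot":[0,0,0],"grip":0.5},{"slide":[0,0,-0.01],"rot":[0,0,0],"grip":0.5},{"slide":[0,0,0],"rot":[0,0,0],"grip":0.5},{"slide":[0,0,0],"rot":[0,0,0],"grip":0.5}])

```text
time: 17.5
ee_pos: [0.4777, -0.0687, 0.1211]
eef_rot: [0.732, 0.681, 0.0, 0.0]
ft_force: [-0.6, 0.4, -0.0]
width: 0.0433
grip_force: 0.0
```

```bash
python3 - <<'E'
from h import *
np.set_printoptions(precision=4,suppress=True)
s=sensors.read_state();print(s["time"],s["ee_pos"],s["width"],s["ft_force"],s["joint_positions"])
for n in("wrist","side"):
    c=eyes.camera(n)
    for t in("handle","pail"): print(n,t,[(np.round(d["bbox"],1).tolist(),round(d["conf"],2)) for d in eyes.look_for(t,c)][:2])
    h=np.array([.4767,-.0685]);e=np.array([.9973,-.0735]);f=np.array([.0735,.9973])
    print([np.round(proj(c,[*(h+.007*a*e+.03*b*f),.112]),1).tolist() for a in(-1,1) for b in(-1,1)], np.round(proj(c,s["ee_pos"]),1))
E
```

```text
17.5 [ 0.4777 -0.0687  0.1211] 0.04334280312432726 [-0.643   0.4059 -0.0328] [ 0.6491  0.1583 -0.6409  1.9251  0.1067  1.0906 -0.1082]
wrist handle [([299.5, 179.4, 336.9, 294.6], 0.62)]
wrist pail []
[[297.3, 296.6], [295.8, 185.7], [323.7, 296.7], [324.5, 185.7]] [312.1 250.6]
side handle [([264.9, 163.7, 281.5, 186.4], 0.76)]
side pail [([289.6, 228.1, 357.2, 361.4], 0.91), ([308.5, 129.5, 336.2, 179.7], 0.71)]
[[280.9, 158.7], [267.7, 166.8], [276.5, 157.8], [263.2, 165.7]] [271.7 158.8]
```

Request:
arm_command(newtons=30, steps=[{"slide":[0.0005,0,-0.008],"rot":[0,0,0],"grip":0.5},{"slide":[0.0005,0,-0.01],"rot":[0,0,0],"grip":0.5},{"slide":[0,0,-0.01],"rot":[0,0,0],"grip":0.5},{"slide":[0,0,-0.008],"rot":[0,0,0],"grip":0.5},{"slide":[0,0,0],"rot":[0,0,0],"grip":0},{"slide":[0,0,0],"rot":[0,0,0],"grip":0},{"slide":[0,0,0],"rot":[0,0,0],"grip":0},{"slide":[0,0,0],"rot":[0,0,0],"grip":0}])

```text
time: 18.8
ee_pos: [0.4768, -0.0686, 0.0846]
eef_rot: [0.733, 0.681, -0.001, -0.001]
ft_force: [-6.9, 1.2, 4.7]
width: 0.014
grip_force: 30.0
```

Request:
arm_command(newtons=50, steps=[{"slide":[0,0,0],"rot":[0,0,0],"grip":0},{"slide":[0,0,0],"rot":[0,0,0],"grip":0},{"slide":[0,0,0],"rot":[0,0,0],"grip":0},{"slide":[0,0,0],"rot":[0,0,0],"grip":0},{"slide":[0,0,0],"rot":[0,0,0],"grip":0},{"slide":[0,0,0],"rot":[0,0,0],"grip":0},{"slide":[0,0,0],"rot":[0,0,0],"grip":0},{"slide":[0,0,0],"rot":[0,0,0],"grip":0}])

```text
time: 19.8
ee_pos: [0.4769, -0.0687, 0.0846]
eef_rot: [0.732, 0.681, -0.001, -0.001]
ft_force: [-8.4, -0.1, 7.8]
width: 0.0137
grip_force: 50.0
```

Request:
arm_command(steps=[{"slide":[-0.002,0,0],"rot":[0,0,0],"grip":0},{"slide":[-0.004,0.0005,0],"rot":[0,0,0],"grip":0},{"slide":[-0.008,0.0005,0],"rot":[0,0,0],"grip":0},{"slide":[-0.01,0.001,0],"rot":[0,0,0],"grip":0},{"slide":[-0.01,0.0005,0],"rot":[0,0,0],"grip":0},{"slide":[-0.006,0.0005,0],"rot":[0,0,0],"grip":0},{"slide":[-0.003,0,0],"rot":[0,0,0],"grip":0},{"slide":[0,0,0],"rot":[0,0,0],"grip":0}])

```text
time: 20.8
ee_pos: [0.4361, -0.0657, 0.0847]
eef_rot: [0.732, 0.681, 0.001, 0.001]
ft_force: [7.9, -0.1, -9.2]
width: 0.0133
grip_force: 50.0
```

```bash
python3 - <<'E'
from h import *
np.set_printoptions(precision=4,suppress=True)
for n in("top","side","wrist"):
    c=eyes.camera(n); print(n,[np.round(proj(c,p),1).tolist() for p in([.4353,-.1136,.037],[.4359,-.1083,.045])])
    for t in("pointer","index_line","handle"): print(t,[(np.round(d["bbox"],1).tolist(),round(d["conf"],2)) for d in eyes.look_for(t,c)][:2])
s=sensors.read_state();print(s["time"],s["ee_pos"],s["eef_rot"],s["ft_force"],s["width"])
E
```

```text
top [[354.0, 164.7], [352.5, 164.1]]
pointer []
index_line []
handle []
side [[295.1, 183.9], [294.0, 182.0]]
pointer [([267.4, 167.9, 297.6, 189.6], 0.55)]
index_line []
handle [([270.5, 165.5, 296.7, 193.6], 0.54)]
wrist [[316.7, 291.8], [317.1, 290.4]]
pointer [([300.5, 196.4, 361.0, 316.8], 0.63)]
index_line []
handle []
21.4 [ 0.4363 -0.0658  0.0847] [0.7324 0.6808 0.001  0.001 ] [  8.3427  -0.5704 -10.3171] 0.013430003643651666
```

The draw by TCP travel is 40.7 mm against the measured 40.5 mm. The pail still stood on the board at the last check, and the grip is firm.

```bash
python3 -c "
from h import *
c=eyes.camera('side');print([d['bbox'] for d in eyes.look_for('pail',c)])
print(order.close_job())"
```

```text
[[311.4, 129.6, 335.2, 178.6], [286.6, 228.0, 357.1, 360.2]]
the job is handed in; nothing more can be done
None
```

I handed the job in with the pail upright near the middle of the board and the gripper still holding the rod at 40.7 mm draw. I measured the line at 40.5 mm, and that match rests on arm travel because I couldn't see the pointer at the line while holding the handle.

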